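Un-nest two parts totes, load one and stack them turned end for end

TASK

The two grey parts totes are nested one in the other. Take the upper tote out, stand the brown dropper bottle that is by the microscope upright on the floor of the lower tote, then put the upper tote back on top, turned end for end so that it stands level on the lower tote's stacking ledges above the bottle instead of nesting into it. Leave the lower tote where it stands, set things down rather than dropping them, don't tip the totes over and don't disturb the other things on the table.

Things in the scene. Friction and masses are not known exactly. Their poses are not given: they have to be found in the camera images.
- lower_tote: Lower grey tote, 0.3 kg, open-topped, 90 mm high, 150 x 68 mm at the rim, tapering to 130 x 48 mm at the base; wall 3 mm, floor 4 mm. Origin: centre of its underside; x along the length to its back end, y across, z up. Facing the same way, the upper tote nests in it (underside 45 mm above this one's); turned end for end it stacks (80 mm above), with 6 mm play each way.
- upper_tote: Upper tote, same shape and axes, 0.22 kg, empty; starts nested in the lower one, facing the same way, underside 45 mm above the lower's, so its top half stands out. Grip it from above across the width at mid-length, outside the long sides (62 mm wide 63 mm up, 68 mm at the rim). Its bottom is notched, 38 mm high, at the front corners and the middle of the back, to pass the ledges when nesting.
- lower_tote_front (a point): Middle of the lower tote's front end (-x) at rim height: 75 mm from its origin, 90 mm up. The front wall has a dip 32 mm wide and 28 mm deep here and a card holder under it; the back wall is straight.
- upper_tote_front (a point): The same point on the upper tote.
- lower_ledge_back (a point): Stacking ledge of the lower tote, 16 mm wide, at the middle of its back end: the point is on its flat top, 80 mm above the underside and 62 mm from the origin. All ledges reach about 20 mm in from the end's rim.
- lower_ledge_left (a point): Flat top of one of the lower tote's two front-corner ledges, 80 mm above the underside; the corner ledges lie outward of 15 mm either side of the middle. This one is on the +y side.
- lower_ledge_right (a point): The same on the -y side.
- bottle: Brown dropper bottle with a dark screw cap, 34 mm diameter, 70 mm tall (body 34 mm diameter up to 54 mm, cap 25 mm diameter), standing upright on the table right of the microscope, 40 g. Origin: centre of its underside, z up along the bottle.
- microscope: Bystander, fixed: large white stereo microscope left of the work, about 0.5 m tall; its base spans about 0.27 to 0.45 m to the robot's left and its head and eyepieces overhang towards the robot to about x = 0.47 m. The arm starts on its left side: draw the tool back towards the robot before swinging past it. Origin: on the table under it.
- petri_dish: Bystander: glass dish, 68 mm diameter, 14 mm high, with small balls in it, near the work. Origin: centre of its underside.
- ring_gauge: Bystander: steel setting ring lying flat, 64 mm diameter, 16 mm high. Origin: centre of its underside.
- grease_syringe: Bystander: syringe 154 mm long lying near the front edge of the table. Origin: centre of its underside.
- bearing_carton: Bystander: small carton 63 x 84 x 33 mm towards the back of the table, with a glass beaker (not listed) left of it. In front of it, between y = -0.20 and 0.06 m and x = 0.50 and 0.70 m, the table is free but for the listed things. Origin: centre of its underside.
Things that resemble listed ones, but are neither listed nor needed, are in the scene too. Leave any purple or white look-alike of the bottle alone.

How it is judged:
At the end, for the whole second after the job is handed in: Bottle upright (0.15 rad) on the lower tote's floor; upper tote level (0.06 rad) on the ledges, its underside 76 to 84 mm above the lower's, centred within 9 mm, front over the lower's back (within 0.2 rad); lower tote flat, moved under 40 mm; all at rest (x of bottle in the frame of lower_tote between -0.055 and 0.055 m and y of bottle in the frame of lower_tote between -0.022 and 0.022 m and z of bottle in the frame of lower_tote between 0 and 0.01 m and angle between bottle's own z axis and vertical below 0.15 rad and x of upper_tote in the frame of lower_tote between -0.009 and 0.009 m and y of upper_tote in the frame of lower_tote between -0.009 and 0.009 m and z of upper_tote in the frame of lower_tote between 0.076 and 0.084 m and x of upper_tote_front in the frame of lower_tote above 0.05 m and angle between the x axis of upper_tote and the x axis of lower_tote, either way round below 0.2 rad and angle between upper_tote's own z axis and vertical below 0.06 rad and angle between lower_tote's own z axis and vertical below 0.04 rad and distance of lower_tote from where it was at the start of the episode below 0.04 m and height (world z) of lower_tote below 0.006 m and linear speed of each of lower_tote, upper_tote, bottle below 0.02 m/s); the robot touches nothing.
It fails at once if a bystander is pushed more than 30 mm (distance of any of petri_dish, ring_gauge, grease_syringe, bearing_carton from where it was at the start of the episode above 0.03 m).
It fails at once if a tote is tipped by more than about 45 degrees (angle between any of lower_tote, upper_tote's own z axis and vertical above 0.8 rad).
It fails at once if the upper tote or the bottle is dropped (falls free of the fingers faster than 0.7 m/s, that is from more than about 25 mm) ((linear speed of upper_tote above 0.7 m/s and contact force between upper_tote and the fingers below 0.05 N) or (linear speed of bottle above 0.7 m/s and contact force between bottle and the fingers below 0.05 N)).
It also fails if it takes over 72 s, if anything falls off the work surface, if the arm or the gripper's body presses on something with over 40 N, if the wrist force passes 120 N, or if a joint passes its speed limit or range.

ROBOT

A 7-joint arm with a two-finger parallel gripper is mounted at the origin on a cart in front of the work surface, level with it; the furniture and walls round the work are solid. World frame = base frame: x ahead of the robot, y to its left, z up, the work surface at z = 0. Lengths are in m, angles in rad, forces in N, time in s.
With the tool pointing down it reaches from about 0.425 to 0.95 m from the base axis. Payload 4.7 kg.
Tool frame: the origin (TCP) lies on the centre line of the jaws, within the pads' length; the fingertips stand robot.tips_ahead ahead of it and the grasp point (between the pads) lies 6 mm ahead of it (robot.tips_ahead is the distance from the TCP to the fingertips, in m); z points along the fingers, y is the line along which they close (so a half turn about z gives the same grasp; the last joint's range is limited). The gripper opens to 85 mm and grips with 20 to 120 N. Pads are 22 mm wide; open, the fingers measure 114 mm over their backs; the gripper's body (76 mm by 85 mm) begins 54 mm behind the grasp point. The pads swing forward as they close: fully open they stand 13 mm farther back than shut.
Start: joints at [-1.36, 0.469, -0.049, 1.532, 0.024, 1.141, -0.082], TCP at [0.16, 0.656, 0.231] pointing down, gripper open.
Joint ranges: [-2.59, 2.59], [-0.33, 1.99], [-1.39, 1.29], [0.1, 2.45], [-1.04, 4.18], [0.21, 1.99], [-2.66, 2.66]. Speed limits (rad/s): [2.57, 2.57, 3.14, 3.14, 3.14, 3.14, 3.14].

INTERFACE

Orientations are given as a rotation vector (axis times angle).
In Python, from cell import robot gives the robot as it stands.
- The arm moves only by the tool carry_out, never from a script. Its argument "commands" is a list of rows, each a list of 6 numbers: the shift along the world's x, y, z in mm, then the turn, a rotation vector about the world's x, y, z in degrees. In form: [[dx, dy, dz, rx, ry, rz], ...]. A call has 1 to 5 rows; each row shifts and turns the commanded pose from where the row before left it; what a row does not reach is not made up. A row lasts 1/12 s, in which the tool goes at most 41.7 mm and 7.16 degrees, less where a joint would pass 70% of its speed; a pose out of reach is approached as far as the arm can. A call is refused whole if a number of a shift passes 41.7 or a number of a turn 7.16, either way. A call with a gripper value outside its range is refused whole. "gripper" is the opening, from 0 (shut) to 1 (fully open), set as the call begins (left out, the last holds). The fingers move at their own pace and stop on an object; "squeeze" is the grip in N (left out, the last holds). Time passes only in rows, so rows that do not move let the fingers close. It gives the time, the measured TCP pose, the force, the opening and the grip force at its end, in the units of the state.
- robot.read_state(): the state, without advancing time (a new reading comes with each control period).
- robot.capture(name): name is "scene" or "top" or "wrist"; returns a dict with "image" (420x560x3 uint8, blue, green, red), "depth" (420x560 float32, m along the optical axis (not along the pixel's ray), 0 where there is no reading), "fx", "fy", "cx", "cy" (pixels), "rvec" (rotation vector, rad) and "tvec" (3), from world to camera coordinates, as OpenCV has them. Camera axes: x right, y down, z forward; pixel columns grow to the right and rows downward; lengths in m; the calibration is good to about 2 mm. A picture is of the moment at which its call begins.
- robot.job_done(): hands the job in; it is judged then, once.
Trained networks look in the newest picture that a camera, given by its name, has taken for a name from the list of things; names that differ only in an ending like _2 or _b are one class to them, and where a whole thing is asked for, a point or a joint stands for the part that bears it (a point fixed in the world has none). Each returns a list of dicts, best first, with "score" (0 to 1); they miss things now and then, are a little off and sometimes report something else, mostly with a low value. They report only what shows in the picture. A call takes as long as a camera call. They do not tell look-alikes from the thing itself.
- robot.boxes_of(camera, target): "box" ([left, top, width, height] in pixels, round what is visible of it).
- robot.regions_of(camera, target): "pixels" (420x560 bool, what is visible of it) and "box" ([left, top, width, height] in pixels, round what is visible of it).
The state is a dict: "t": time; "joint_pos": joint angles; "dq": joint speeds; "joint_torque": joint torques, N m; "position": TCP position; "eef_rot": TCP orientation; "ft_force": force on the tool from outside, world axes, zero at the start; "torque": the same for the moment, N m; "opening": opening from 0.0 (shut) to 1.0 (fully open); "gripper_force": force on a finger pad.
Only numpy, scipy, OpenCV 4.12 (cv2) and the standard library are available. Lean on these libraries where they do the work, as an engineer would, in place of code of your own. Each camera call takes 0.05 s, during which the arm holds its last target. There are 200 camera calls.

## Working session

There is one attempt and no reset: what is moved stays moved. The work goes in short steps, Python scripts to look and compute and a tool call to move; the robot and the scene stay as the last step left them, time stands still between calls to the robot, and variables do not carry over. Pictures are saved under pics/ and viewed, at most 10 in all, crops included, and the job is handed in when it is done.

Besides the shell and the picture viewer there is one more tool, called after "Call:" as name(argument=value, ...) on one line, values as JSON. carry_out: Moves the arm, as the interface text tells. Its arguments: {"type":"object","properties":{"commands":{"type":"array","items":{"type":"array","items":{"type":"number"}}},"gripper":{"type":"number"},"squeeze":{"type":"number"}},"required":["commands"]}

```bash
mkdir -p pics; cat > h.py <<'E'
import numpy as np,cv2
from cell import robot
def pts(c,mask=None):
    d=c["depth"];v,u=np.nonzero((d>0)&(mask if mask is not None else True))
    z=d[v,u];p=np.stack([(u-c["cx"])/c["fx"]*z,(v-c["cy"])/c["fy"]*z,z],1)
    R=cv2.Rodrigues(np.array(c["rvec"],float))[0]
    return (p-np.array(c["tvec"]).ravel())@R,u,v
E
python3 - <<'E'
from h import *
s=robot.read_state();print({k:np.round(s[k],3) for k in s});print(robot.tips_ahead)
for n in["scene","top"]:
    c=robot.capture(n);cv2.imwrite(f"pics/{n}0.png",c["image"])
    for t in["lower_tote","upper_tote","bottle","petri_dish","ring_gauge","grease_syringe","bearing_carton"]:
        for r in robot.regions_of(n,t)[:4]:
            p,_,_=pts(c,r["pixels"])
            if len(p): print(n,t,round(r["score"],2),r["box"],np.round(np.median(p,0),3),np.round(np.percentile(p,2,0),3),np.round(np.percentile(p,98,0),3))
E
```

```text
{'t': np.float64(0.0), 'joint_pos': array([-1.36 ,  0.469, -0.049,  1.534,  0.024,  1.141, -0.082]), 'dq': array([-0.   , -0.001,  0.002, -0.001,  0.   , -0.   ,  0.001]), 'joint_torque': array([ 1.0000e-03, -5.1030e+01, -4.7000e-02, -2.3772e+01,  1.1000e-02,
        7.0000e-03, -0.0000e+00]), 'position': array([0.16 , 0.655, 0.23 ]), 'eef_rot': array([-3.760e-01, -3.119e+00,  3.000e-03]), 'ft_force': array([-0.419, -0.269, -0.38 ]), 'torque': array([ 0.019,  0.032, -0.033]), 'gripper_force': np.float64(0.0), 'opening': np.float64(1.001)}
0.025
scene lower_tote 0.77 [318.1, 251.8, 34.8, 67.6] [ 0.497 -0.169  0.051] [ 0.471 -0.202 -0.   ] [ 0.607 -0.086  0.088]
scene bottle 0.86 [217.0, 238.1, 13.4, 25.6] [0.468 0.135 0.039] [0.457 0.125 0.   ] [0.488 0.166 0.07 ]
scene bottle 0.81 [233.1, 210.8, 15.5, 27.5] [0.552 0.169 0.039] [ 0.541  0.159 -0.003] [0.608 0.234 0.07 ]
scene bottle 0.8 [198.3, 222.9, 14.7, 25.4] [0.475 0.207 0.04 ] [0.465 0.198 0.002] [0.493 0.226 0.069]
scene petri_dish 0.55 [234.6, 269.8, 27.2, 26.1] [0.458 0.044 0.002] [ 0.423  0.009 -0.003] [0.488 0.075 0.013]
sc
[... 653 characters left out ...]
 -0.173  0.   ] [ 0.779 -0.114  0.02 ]
top bottle 0.64 [227.1, 205.6, 17.1, 13.7] [0.555 0.175 0.064] [0.543 0.163 0.011] [0.572 0.192 0.074]
top bottle 0.44 [277.3, 132.4, 26.4, 25.4] [0.759 0.026 0.03 ] [ 0.732 -0.014  0.015] [0.791 0.063 0.034]
top petri_dish 0.58 [271.8, 241.1, 23.0, 19.3] [0.458 0.044 0.003] [ 0.428  0.015 -0.003] [0.487 0.073 0.015]
top ring_gauge 0.56 [338.1, 140.6, 22.2, 23.2] [ 0.748 -0.144  0.015] [ 0.718 -0.173  0.002] [ 0.779 -0.114  0.02 ]
top grease_syringe 0.77 [268.7, 271.3, 43.8, 17.2] [0.376 0.014 0.015] [ 0.358 -0.039  0.005] [0.394 0.073 0.02 ]
top bearing_carton 0.7 [277.9, 132.1, 27.3, 25.5] [0.758 0.023 0.03 ] [ 0.731 -0.017  0.008] [0.791 0.063 0.034]
```

```bash
python3 - <<'E'
import cv2,numpy as np
a=cv2.imread("pics/scene0.png")[195:330,180:410];b=cv2.imread("pics/top0.png")[120:300,200:400]
a=cv2.resize(a,(790,464),interpolation=cv2.INTER_CUBIC);cv2.imwrite("pics/a.png",a)
cv2.imwrite("pics/b.png",cv2.resize(b,(660,594),interpolation=cv2.INTER_CUBIC))
E
```

```text
(no output)
```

View pics/a.png

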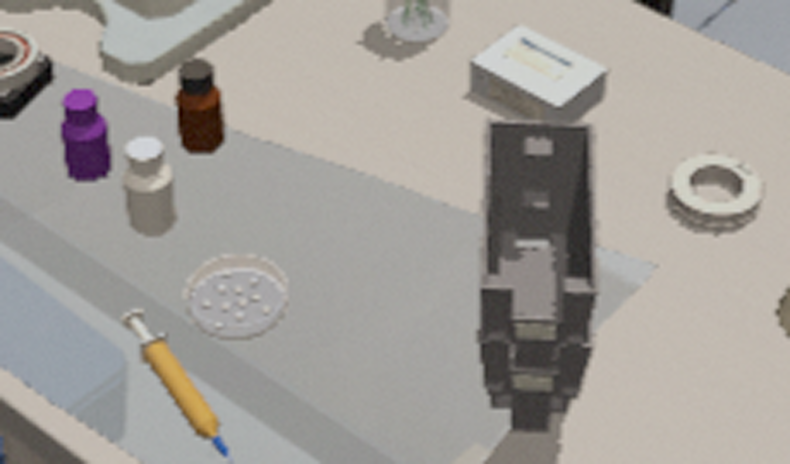

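View pics/b.png

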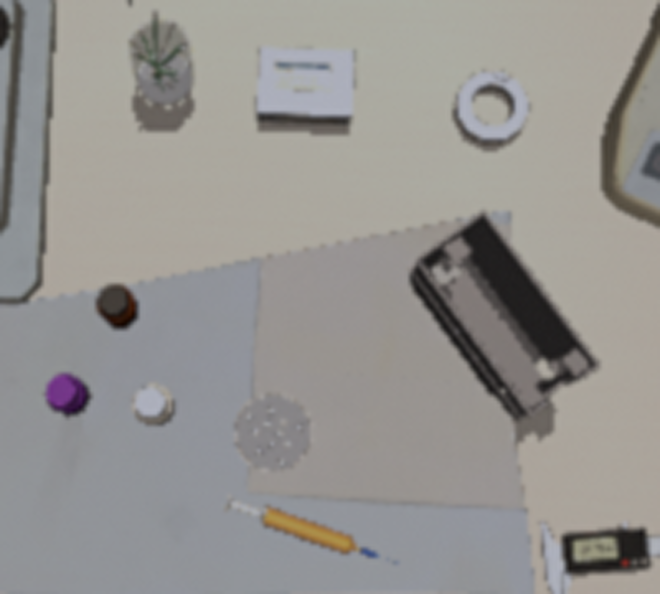

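The first crop shows the candidates: purple bottle at scene px (205,235), white at (224,250), brown at (238,226). Brown with the dark cap is the target, at top px (235,212). The totes' dipped front faces the robot's right, at top crop (555,385). The back is at (450,250).

```bash
python3 - <<'E'
from h import *
for n in["top","scene"]:
    c=robot.capture(n);p,u,v=pts(c)
    for lo,hi in[(0.118,0.145),(0.02,0.06),(0.075,0.10)]:
        q=p[(p[:,0]>.44)&(p[:,0]<.66)&(p[:,1]<-.03)&(p[:,1]>-.25)&(p[:,2]>lo)&(p[:,2]<hi)]
        r=cv2.minAreaRect((q[:,:2]*1000).astype(np.float32));print(n,lo,len(q),np.round(q[:,2].max(),3),r,cv2.boxPoints(r).round().tolist())
    q=p[(p[:,0]>.52)&(p[:,0]<.6)&(p[:,1]<.215)&(p[:,1]>.14)&(p[:,2]>.06)];print(n,"cap",len(q),q.mean(0),q.min(0),q.max(0))
E
```

```text
top 0.118 507 0.14 ((548.833984375, -133.17555236816406), (150.4359588623047, 69.8955078125), 36.78956604003906) [[468.0, -150.0], [510.0, -206.0], [630.0, -116.0], [588.0, -60.0]]
top 0.02 608 0.06 ((545.9036254882812, -133.3974609375), (142.0824737548828, 58.735923767089844), 36.900062561035156) [[471.0, -153.0], [507.0, -200.0], [620.0, -114.0], [585.0, -67.0]]
top 0.075 377 0.1 ((546.3563232421875, -131.3382568359375), (151.67092895507812, 63.67550277709961), 36.879302978515625) [[467.0, -151.0], [505.0, -202.0], [626.0, -111.0], [588.0, -60.0]]
top cap 70 [0.55918812 0.1784628  0.06944734] [0.5473538  0.16686319 0.062401  ] [0.57137556 0.18924098 0.07484415]
scene 0.118 622 0.137 ((546.6930541992188, -134.96438598632812), (154.69631958007812, 68.50978088378906), 36.88844299316406) [[464.0, -154.0], [505.0, -209.0], [629.0, -116.0], [588.0, -61.0]]
scene 0.02 772 0.06 ((545.6254272460938, -138.05978393554688), (151.37921142578125, 59.58787536621094), 35.6095085144043) [[467.0, -158.0], [501.0, -206.0], [625.0, -118.0], [590.0, -70.0]]
scene 0.075 609 0.1 ((544.442138671875, -136.32135009765625), (151.30905151367188, 67.24358367919922), 36.398563385009766) [[464.0, -154.0], [503.0, -208.0], [625.0, -118.0], [585.0, -64.0]]
scene cap 70 [0.55685513 0.1751657  0.06691571] [0.54508713 0.16270681 0.06110648] [0.57030873 0.18919035 0.07113546]
```

Call:
carry_out(commands=[[-10, -36, 0, 0, 0, -5], [-10, -36, 0, 0, 0, -5], [-10, -36, 0, 0, 0, -5], [-10, -36, 0, 0, 0, -5], [-10, -36, 0, 0, 0, -5]], gripper=1, squeeze=40)

```text
t: 1.32
position: [0.1098, 0.474, 0.2307]
eef_rot: [-1.048, -2.961, -0.0]
ft_force: [-1.2, 0.3, -0.2]
opening: 0.998
gripper_force: 0.0
```

Call:
carry_out(commands=[[-10, -36, 0, 0, 0, -5], [37, -16, 0, 0, 0, -5], [37, -16, 0, 0, 0, -5], [37, -16, 0, 0, 0, -5], [37, -16, 0, 0, 0, -5]])

```text
t: 1.73
position: [0.2495, 0.3748, 0.2315]
eef_rot: [-1.663, -2.665, -0.003]
ft_force: [0.6, 1.2, -0.5]
opening: 0.999
gripper_force: 0.0
```

Call:
carry_out(commands=[[22, -28, 0, 0, 0, -5], [22, -28, 0, 0, 0, -5], [22, -28, 0, 0, 0, -5], [22, -28, 0, 0, 0, -5], [23, -28, 0, 0, 0, -5]])

```text
t: 2.15
position: [0.36, 0.2342, 0.2312]
eef_rot: [-2.201, -2.241, -0.002]
ft_force: [0.6, 0.1, 0.0]
opening: 0.996
gripper_force: 0.0
```

Call:
carry_out(commands=[[23, -28, 0, 0, 0, -5], [23, -28, 0, 0, 0, -5], [23, -28, 0, 0, 0, -5], [15, -35, 0, 0, 0, -5], [15, -35, 0, 0, 0, -5]])

```text
t: 2.57
position: [0.4592, 0.0803, 0.2312]
eef_rot: [2.634, 1.712, 0.002]
ft_force: [0.9, 0.2, -0.3]
opening: 1.004
gripper_force: 0.0
```

Call:
carry_out(commands=[[15, -35, 0, 0, 0, -5], [15, -35, 0, 0, 0, -5], [15, -35, 0, 0, 0, -5], [15, -35, 0, 0, 0, -5], [10, -30, 0, 0, 0, -2]])

```text
t: 2.98
position: [0.5294, -0.0908, 0.2313]
eef_rot: [2.911, 1.177, 0.002]
ft_force: [1.0, -0.1, 0.5]
opening: 0.998
gripper_force: 0.0
```

Call:
carry_out(commands=[[0, 0, 0, 0, 0, 0], [0, 0, 0, 0, 0, 0]])

```text
t: 3.15
position: [0.5283, -0.0903, 0.2309]
eef_rot: [2.912, 1.177, -0.0]
ft_force: [-1.1, 0.0, 0.0]
opening: 1.003
gripper_force: 0.0
```

```bash
cat >> h.py <<'E'
def tool():
    s=robot.read_state();R=cv2.Rodrigues(np.array(s["eef_rot"],float))[0]
    print("t",round(float(s["t"]),2),"pos",np.round(s["position"],4),"yang",np.degrees(np.arctan2(R[1,1],R[0,1])).round(1),"z",R[:,2].round(3),"q",np.round(s["joint_pos"],2),"open",round(float(s["opening"]),3))
def rect(p,lo,hi,x0=.44,x1=.66,y0=-.25,y1=-.03):
    q=p[(p[:,0]>x0)&(p[:,0]<x1)&(p[:,1]>y0)&(p[:,1]<y1)&(p[:,2]>lo)&(p[:,2]<hi)]
    print(len(q),cv2.minAreaRect((q[:,:2]*1000).astype(np.float32)),q[:,2].max().round(3));return q
E
python3 - <<'E'
from h import *
tool()
c=robot.capture("wrist");cv2.imwrite("pics/w1.png",c["image"]);p,u,v=pts(c)
rect(p,.12,.15)
E
```

```text
t 3.15 pos [ 0.5283 -0.0903  0.2309] yang -46.0 z [ 0.    -0.001 -1.   ] q [-0.52  0.29  0.75  1.9  -0.22  1.04 -0.48] open 1.003
4515 ((549.625732421875, -133.14144897460938), (150.75265502929688, 68.88003540039062), 36.814205169677734) 0.138
```

View pics/w1.png

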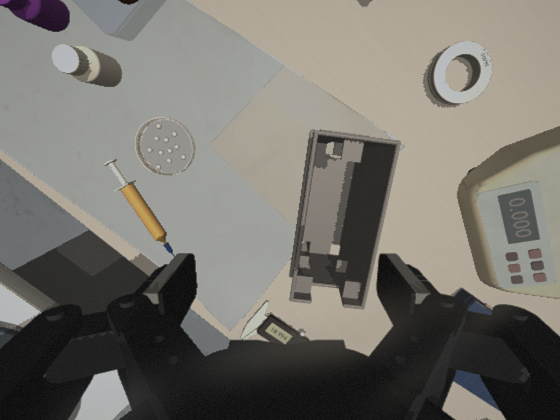

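Wrist view: upper tote with its rim at px (310-400, 130-305) and the dipped front at the bottom, between the fingers at (195,270) and (380,270). The fit is clean: centre (0.549,-0.133), yaw 36.8°.

Call:
carry_out(commands=[[10, -21, 0, 0, 0, -3.6], [11, -22, 0, 0, 0, -3.5], [0, 0, -20, 0, 0, 0], [0, 0, -25, 0, 0, 0], [0, 0, -25, 0, 0, 0]])

```text
t: 3.62
position: [0.5498, -0.1293, 0.1604]
eef_rot: [-2.976, -1.005, -0.003]
ft_force: [-0.1, 0.2, -0.2]
opening: 1.001
gripper_force: 0.0
```

Call:
carry_out(commands=[[0, 0, -20, 0, 0, 0], [0, 0, -14, 0, 0, 0], [0, 0, -6, 0, 0, 0], [0, 0, 0, 0, 0, 0], [0, 0, 0, 0, 0, 0]])

```text
t: 4.03
position: [0.5497, -0.1302, 0.1213]
eef_rot: [-2.977, -1.004, -0.001]
ft_force: [-0.9, 0.9, -0.3]
opening: 0.999
gripper_force: 0.0
```

```bash
python3 - <<'E'
from h import *
tool();print(robot.read_state()["ft_force"])
c=robot.capture("wrist");p,u,v=pts(c);rect(p,.125,.15)
E
```

```text
t 4.03 pos [ 0.5497 -0.1302  0.1213] yang -52.7 z [ 0.001  0.    -1.   ] q [-0.36  0.48  0.69  1.94 -0.4   0.86 -0.38] open 0.999
[-0.91643956  0.90372145 -0.34739495]
11035 ((560.78173828125, -121.786865234375), (122.02861785888672, 112.5511245727539), 33.98952102661133) 0.15
```

Call:
carry_out(commands=[[0, -3, 0, 0, 0, 0], [0, 0, 0, 0, 0, 0]])

```text
t: 4.25
position: [0.5499, -0.1349, 0.122]
eef_rot: [2.977, 1.0, 0.003]
ft_force: [0.2, -0.4, -0.1]
opening: 0.999
gripper_force: 0.0
```

Call:
carry_out(commands=[[0, 0, 0, 0, 0, 0], [0, 0, 0, 0, 0, 0], [0, 0, 0, 0, 0, 0], [0, 0, 0, 0, 0, 0], [0, 0, 0, 0, 0, 0]], gripper=0)

```text
t: 4.67
position: [0.5496, -0.1344, 0.122]
eef_rot: [-2.978, -1.0, -0.002]
ft_force: [-2.5, 0.6, 7.5]
opening: 0.773
gripper_force: 43.1
```

Call:
carry_out(commands=[[0, 0, 3, 0, 0, 0], [0, 0, 5, 0, 0, 0], [0, 0, 7, 0, 0, 0], [0, 0, 7, 0, 0, 0], [0, 0, 0, 0, 0, 0]])

```text
t: 5.08
position: [0.5502, -0.1347, 0.1444]
eef_rot: [2.977, 1.001, 0.004]
ft_force: [1.8, 0.6, -2.4]
opening: 0.774
gripper_force: 44.9
```

```bash
python3 - <<'E'
from h import *
tool();c=robot.capture("scene");p,u,v=pts(c);rect(p,.02,.045);rect(p,.02,.085);
c=robot.capture("top");p,u,v=pts(c);rect(p,.02,.085);rect(p,.147,.165)
E
```

```text
t 5.08 pos [ 0.5502 -0.1347  0.1444] yang -52.8 z [ 0.003 -0.    -1.   ] q [-0.37  0.46  0.71  1.92 -0.38  0.9  -0.39] open 0.774
105 ((498.4586486816406, -150.59170532226562), (87.67456817626953, 49.33359909057617), 74.37700653076172) 0.045
1157 ((545.7096557617188, -135.47344970703125), (152.4100341796875, 67.12511444091797), 36.423770904541016) 0.085
257 ((567.1439208984375, -113.79436492919922), (88.79930114746094, 58.230709075927734), 36.61198806762695) 0.084
135 ((585.5918579101562, -106.2317886352539), (59.37310791015625, 68.59144592285156), 37.343231201171875) 0.161
```

Call:
carry_out(commands=[[0, 0, 20, 0, 0, 0], [0, 0, 25, 0, 0, 0], [0, 10, 15, 0, 0, 3], [10, 20, 0, 0, 0, 6], [10, 22, 0, 0, 0, 6]])

```text
t: 5.6
position: [0.5695, -0.0833, 0.2041]
eef_rot: [2.819, 1.383, 0.003]
ft_force: [0.4, -0.1, -3.0]
opening: 0.77
gripper_force: 46.1
```

Call:
carry_out(commands=[[12, 22, 0, 0, 0, 6], [12, 22, 0, 0, 0, 6], [12, 22, 0, 0, 0, 6], [12, 22, 0, 0, 0, 6], [6, 20, 0, 0, 0, 6]])

```text
t: 6.02
position: [0.6242, 0.0276, 0.2023]
eef_rot: [2.362, 2.072, 0.0]
ft_force: [0.0, 0.5, -2.7]
opening: 0.771
gripper_force: 46.1
```

Call:
carry_out(commands=[[6, 10, 0, 0, 0, 6], [0, 5, -10, 0, 0, 1.8], [0, 0, -25, 0, 0, 0], [0, 0, -25, 0, 0, 0], [0, 0, -25, 0, 0, 0]])

```text
t: 6.43
position: [0.6284, 0.0397, 0.1161]
eef_rot: [-2.225, -2.218, 0.002]
ft_force: [0.9, 0.1, -2.4]
opening: 0.773
gripper_force: 46.1
```

Call:
carry_out(commands=[[0, 0, -15, 0, 0, 0], [0, 0, 0, 0, 0, 0]])

```text
t: 6.6
position: [0.6253, 0.0397, 0.098]
eef_rot: [-2.221, -2.214, 0.012]
ft_force: [0.4, -0.3, -1.5]
opening: 0.773
gripper_force: 46.0
```

```bash
python3 - <<'E'
from h import *
tool();c=robot.capture("scene");p,u,v=pts(c);q=rect(p,.0,.12,.56,.7,-.058,.14);print(np.percentile(q[:,2],[1,99]))
rect(p,.02,.088)
cv2.imwrite("pics/s2.png",cv2.resize(c["image"][170:330,200:420],(792,576)))
E
```

```text
t 6.6 pos [0.6253 0.0397 0.098 ] yang -0.2 z [-0.009 -0.002 -1.   ] q [-0.45  0.56  0.44  1.79 -0.3   0.87  0.13] open 0.773
3002 ((628.330810546875, 42.10819625854492), (138.15528869628906, 197.50746154785156), 0.9877766966819763) 0.12
[1.02622209e-04 1.14302145e-01]
1501 ((571.8382568359375, -109.52830505371094), (229.14874267578125, 85.49755096435547), 44.58156967163086) 0.088
```

View pics/s2.png

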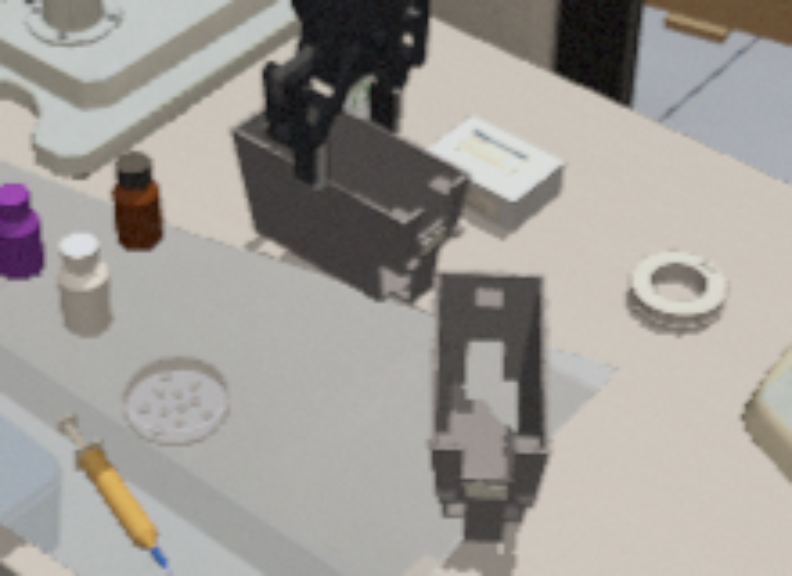

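The totes came apart. The upper one hangs level at crop (350,215), clear of the carton and the bottle. The lower one still stands at (490,400).

Call:
carry_out(commands=[[0, 0, -9, 0, 0, 0], [0, 0, -6, 0, 0, 0], [0, 0, -3, 0, 0, 0], [0, 0, 0, 0, 0, 0]])

```text
t: 6.98
position: [0.629, 0.0407, 0.0845]
eef_rot: [-2.222, -2.22, 0.001]
ft_force: [-0.2, 0.3, -2.5]
opening: 0.766
gripper_force: 46.0
```

```bash
python3 - <<'E'
from h import *
tool();print(robot.read_state()["ft_force"])
E
```

```text
t 6.98 pos [0.629  0.0407 0.0845] yang -0.0 z [-0.001  0.    -1.   ] q [-0.44  0.58  0.43  1.8  -0.31  0.83  0.14] open 0.766
[-0.23220921  0.27551821 -2.47095619]
```

Call:
carry_out(commands=[[0, 0, -3, 0, 0, 0], [0, 0, -3, 0, 0, 0], [0, 0, -2, 0, 0, 0], [0, 0, 0, 0, 0, 0]])

```text
t: 7.32
position: [0.6296, 0.0407, 0.0772]
eef_rot: [2.222, 2.22, 0.001]
ft_force: [-0.8, -0.1, -0.5]
opening: 0.773
gripper_force: 46.3
```

Call:
carry_out(commands=[[0, 0, 0, 0, 0, 0], [0, 0, 0, 0, 0, 0], [0, 0, 0, 0, 0, 0]], gripper=1)

```text
t: 7.57
position: [0.6296, 0.0408, 0.0772]
eef_rot: [2.222, 2.22, 0.001]
ft_force: [-0.1, 0.8, -0.1]
opening: 0.998
gripper_force: 0.0
```

Call:
carry_out(commands=[[0, 0, 15, 0, 0, 0], [0, 0, 35, 0, 0, 0], [0, 0, 40, 0, 0, 0], [0, 0, 40, 0, 0, 0], [-10, 20, 5, 0, 0, 0]])

```text
t: 7.98
position: [0.6249, 0.0552, 0.2203]
eef_rot: [2.222, 2.204, 0.016]
ft_force: [1.2, -0.5, 0.2]
opening: 1.001
gripper_force: 0.0
```

Call:
carry_out(commands=[[-19, 35, 0, 0, 0, 0], [-19, 35, 0, 0, 0, 0], [-19, 35, 0, 0, 0, 0], [-4, 10, 0, 0, 0, 0], [0, 0, 0, 0, 0, 0]], gripper=0.75)

```text
t: 8.4
position: [0.5564, 0.1808, 0.2118]
eef_rot: [-2.211, -2.228, -0.002]
ft_force: [0.4, 1.2, -0.4]
opening: 0.75
gripper_force: 0.0
```

```bash
python3 - <<'E'
from h import *
tool();c=robot.capture("wrist");p,u,v=pts(c);cv2.imwrite("pics/w3.png",c["image"])
for r in robot.regions_of("wrist","bottle"):
    P,_,_=pts(c,r["pixels"]); 
    if len(P): T=P[P[:,2]>.06];print(round(r["score"],2),r["box"],len(T),T.mean(0).round(4),(T.min(0)+T.max(0))/2)
rect(p,.082,.095,.5,.72,-.09,.14);rect(p,.082,.095)
c=robot.capture("scene");p,u,v=pts(c);rect(p,.083,.1,.5,.72,-.055,.14)
E
```

```text
t 8.4 pos [0.5564 0.1808 0.2118] yang 0.4 z [-0.001  0.002 -1.   ] q [-0.74  0.36  0.46  1.8  -0.19  1.03 -0.2 ] open 0.75
0.71 [196.3, 199.5, 41.5, 46.1] 523 [0.4788 0.147  0.0695] [0.47810591 0.14584784 0.0665225 ]
0.7 [200.8, 138.8, 38.4, 32.2] 582 [0.4862 0.219  0.0699] [0.48537625 0.21896545 0.06638149]
0.65 [272.0, 172.0, 33.3, 43.1] 535 [0.561  0.1802 0.0701] [0.56085117 0.17947335 0.06668169]
420 ((629.6337890625, 76.77613830566406), (81.01321411132812, 68.53690338134766), 89.73299407958984) 0.093Traceback (most recent call last):
  File "<stdin>", line 6, in <module>
  File "h.py", line 13, in rect
    print(len(q),cv2.minAreaRect((q[:,:2]*1000).astype(np.float32)),q[:,2].max().round(3));return q
                                                                    ~~~~~~~~~~^^
    return umr_maximum(a, axis, None, out, keepdims, initial, where)
ValueError: zero-size array to reduction operation maximum which has no identity
```

View pics/w3.png

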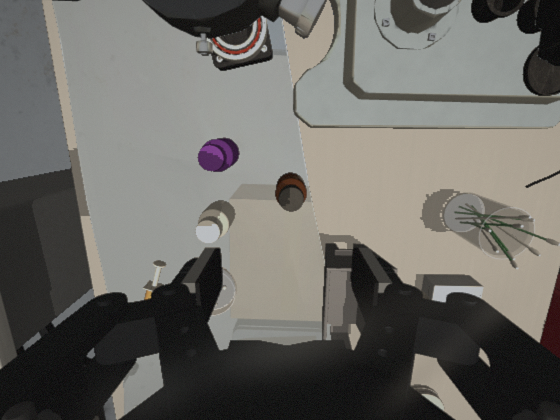

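Wrist view: the brown bottle with the dark cap is at px (290,190), white at (210,222), purple at (218,155). The bottle is at (0.561,0.180), nearly under the tool.

Call:
carry_out(commands=[[4, 0, -30, 0, 0, 0], [0, 0, -40, 0, 0, 0], [0, 0, -40, 0, 0, 0], [0, 0, -30, 0, 0, 0], [0, 0, -14, 0, 0, 0]])

```text
t: 8.92
position: [0.5608, 0.1721, 0.0537]
eef_rot: [-2.226, -2.216, 0.01]
ft_force: [0.4, 1.1, -0.2]
opening: 0.751
gripper_force: 0.0
```

Call:
carry_out(commands=[[0, 0, -6, 0, 0, 0], [0, 0, 0, 0, 0, 0]])

```text
t: 9.08
position: [0.5625, 0.1732, 0.0506]
eef_rot: [2.225, 2.217, -0.004]
ft_force: [0.1, 0.7, 0.1]
opening: 0.749
gripper_force: 0.0
```

Call:
carry_out(commands=[[0, 0, 0, 0, 0, 0], [0, 0, 0, 0, 0, 0], [0, 0, 0, 0, 0, 0], [0, 0, 0, 0, 0, 0], [0, 0, 0, 0, 0, 0]], gripper=0, squeeze=25)

```text
t: 9.5
position: [0.5637, 0.176, 0.0536]
eef_rot: [2.221, 2.22, 0.005]
ft_force: [-0.2, -0.1, 6.5]
opening: 0.375
gripper_force: 24.9
```

```bash
python3 - <<'E'
from h import *
tool();print(robot.read_state()["gripper_force"])
E
```

```text
t 9.5 pos [0.5637 0.176  0.0536] yang -0.0 z [ 0.003  0.001 -1.   ] q [-0.66  0.56  0.39  1.91 -0.31  0.72 -0.1 ] open 0.375
24.873450994491577
```

Call:
carry_out(commands=[[0, 0, 10, 0, 0, 0], [0, 0, 30, 0, 0, 0], [0, 0, 40, 0, 0, 0], [0, 0, 40, 0, 0, 0], [0, -15, 5, 0, 0, 2]])

```text
t: 9.92
position: [0.566, 0.1649, 0.1843]
eef_rot: [2.174, 2.262, 0.02]
ft_force: [0.8, 0.2, 0.5]
opening: 0.377
gripper_force: 25.0
```

Call:
carry_out(commands=[[-2, -30, 0, 0, 0, 4], [-2, -35, 0, 0, 0, 4], [-2, -35, 0, 0, 0, 4], [-2, -35, 0, 0, 0, 4], [-2, -35, 0, 0, 0, 4]])

```text
t: 10.33
position: [0.5516, -0.0107, 0.1775]
eef_rot: [1.752, 2.607, 0.001]
ft_force: [1.2, -0.0, -0.0]
opening: 0.376
gripper_force: 25.0
```

Call:
carry_out(commands=[[-2, -35, 0, 0, 0, 4], [-2, -35, 0, 0, 0, 4], [0, -30, 0, 0, 0, 4], [0, -20, 0, 0, 0, 2.8], [0, 0, 0, 0, 0, 0]])

```text
t: 10.75
position: [0.5472, -0.1355, 0.1779]
eef_rot: [1.417, 2.802, -0.003]
ft_force: [0.6, -0.4, 0.1]
opening: 0.38
gripper_force: 25.0
```

Call:
carry_out(commands=[[0, 0, 0, 0, 0, 0]])

```text
t: 10.83
position: [0.5478, -0.1305, 0.1773]
eef_rot: [1.413, 2.806, 0.0]
ft_force: [0.1, 0.4, -0.4]
opening: 0.375
gripper_force: 25.0
```

```bash
python3 - <<'E'
from h import *
tool()
c=robot.capture("wrist");cv2.imwrite("pics/w4.png",c["image"]);p,u,v=pts(c);rect(p,.083,.097,.44,.64)
c=robot.capture("scene");p,u,v=pts(c);rect(p,.078,.1,.44,.64,y1=-.058);rect(p,.03,.1,.44,.64,y1=-.058)
rect(p,.083,.1,.57,.72,-.056,.14)
c=robot.capture("top");p,u,v=pts(c);rect(p,.078,.1,.44,.64,y1=-.058);
rect(p,.083,.1,.57,.72,-.056,.14)
E
```

```text
t 10.83 pos [ 0.5478 -0.1305  0.1773] yang 36.6 z [ 0.  0. -1.] q [-0.16  0.35  0.41  1.88 -0.17  0.94  0.96] open 0.375
2508 ((563.3662719726562, -119.29761505126953), (196.26220703125, 85.06254577636719), 43.89140701293945) 0.094
360 ((546.8124389648438, -134.81793212890625), (155.5342559814453, 68.4383773803711), 36.813819885253906) 0.093
1124 ((546.591796875, -134.89572143554688), (155.7147216796875, 68.47256469726562), 36.50518798828125) 0.093
329 ((626.573974609375, 39.48681640625), (154.76303100585938, 71.86128234863281), 89.38951110839844) 0.092
153 ((550.6893310546875, -125.36042785644531), (138.07176208496094, 59.70680236816406), 36.57194900512695) 0.094
242 ((628.4252319335938, 41.509605407714844), (69.40587615966797, 150.033203125), 0.0865502581000328) 0.094
```

View pics/w4.png

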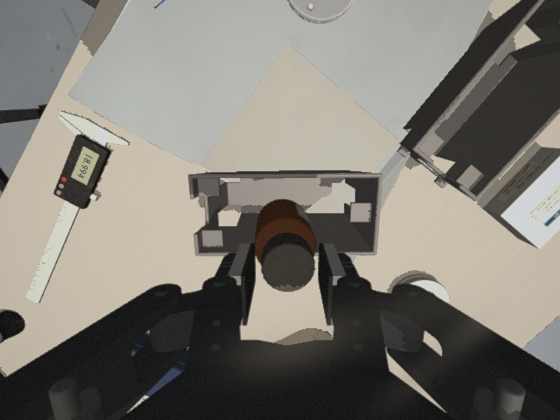

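The bottle hangs upright between the fingers, with the cap at px (288,262). Behind it is the lower tote at px (190-380,175-252), with its ledges visible. I'll measure the bottle in the hand against the tote rim.

```bash
python3 - <<'E'
from h import *
c=robot.capture("wrist");p,u,v=pts(c)
a=np.radians(36.8);e=np.array([np.cos(a),np.sin(a)]);n=np.array([-e[1],e[0]]);C=np.array([.5495,-.1333])
d=p[:,:2]-C
X,Y=d@e,d@n
m=(abs(X)<.085)&(abs(Y)<.045)&(p[:,2]>.083)&(p[:,2]<.096);r=cv2.minAreaRect((p[m][:,:2]*1000).astype(np.float32));print("rim",r)
for lo,hi in((.184,.197),(.15,.17)):
    m=(p[:,2]>lo)&(p[:,2]<hi)&(abs(u-288)<35)&(v>190)&(v<300);print(m.sum(),"bottle XY",X[m].min(),X[m].max(),Y[m].min(),Y[m].max(),p[m][:,2].max())
s=robot.read_state();t=np.array(s["position"])[:2]-C;print("tool",t@e,t@n)
E
```

```text
rim ((549.5634155273438, -132.81239318847656), (150.46182250976562, 69.06068420410156), 36.904518127441406)
2595 bottle XY -0.012814323094481708 0.020526052818521042 -0.005489037529025494 0.021722671670833183 0.19698558668406344
675 bottle XY -0.01474348051727143 0.018971270352301898 -0.0002993329000770704 0.025959085992571688 0.16999429162006852
tool 0.002696342414092429 0.005366545040930912
```

Call:
carry_out(commands=[[2.5, -8.5, -15, 0, 0, 0], [0, 0, -10, 0, 0, 0], [0, 0, 0, 0, 0, 0], [0, 0, 0, 0, 0, 0]])

```text
t: 11.37
position: [0.5502, -0.1366, 0.1511]
eef_rot: [-1.405, -2.807, 0.001]
ft_force: [-0.6, 0.4, -0.8]
opening: 0.373
gripper_force: 25.0
```

```bash
cat > m.py <<'E'
from h import *
tool()
c=robot.capture("wrist");p,u,v=pts(c)
a=np.radians(36.8);e=np.array([np.cos(a),np.sin(a)]);n=np.array([-e[1],e[0]]);C=np.array([.5495,-.133])
d=p[:,:2]-C
X,Y=d@e,d@n
z0=float(robot.read_state()["position"][2])-.0536
for lo,hi in((.062,.073),(.025,.048)):
    m=(p[:,2]>lo+z0)&(p[:,2]<hi+z0)&(abs(u-288)<35)&(v>190)&(v<300);print(m.sum(),"bottle XY",X[m].min(),X[m].max(),Y[m].min(),Y[m].max(),p[m][:,2].max()-z0)
t=np.array(robot.read_state()["position"])[:2]-C;print("tool",t@e,t@n,robot.read_state()["ft_force"])
E
python3 m.py
```

```text
t 11.37 pos [ 0.5502 -0.1366  0.1511] yang 36.8 z [-0.002  0.001 -1.   ] q [-0.14  0.39  0.4   1.9  -0.19  0.89  1.  ] open 0.373
2492 bottle XY -0.016999022868081155 0.016132819672326715 -0.014332070257603987 0.0131994995878965 0.07297927443224442
1052 bottle XY -0.019340539658177416 0.014733052321522902 -0.009449732460875332 0.017169882450648523 0.04799629546023004
tool -0.0013473271118529038 -0.0038387133152468214 [ 0.60423157 -0.29493414  0.10483229]
```

Call:
carry_out(commands=[[0, 0, -20, 0, 0, 0], [0, 0, -25, 0, 0, 0], [0, 0, -20, 0, 0, 0], [0, 0, -12, 0, 0, 0], [0, 0, 0, 0, 0, 0]])

```text
t: 11.83
position: [0.5493, -0.1369, 0.0729]
eef_rot: [-1.405, -2.805, 0.002]
ft_force: [-0.3, -0.2, 0.3]
opening: 0.375
gripper_force: 25.0
```

Call:
carry_out(commands=[[0, 0, -7, 0, 0, 0], [0, 0, -4, 0, 0, 0], [0, 0, -2, 0, 0, 0], [0, 0, 0, 0, 0, 0], [0, 0, 0, 0, 0, 0]])

```text
t: 12.25
position: [0.5512, -0.1379, 0.0624]
eef_rot: [1.407, 2.808, 0.001]
ft_force: [-0.7, -0.5, -0.7]
opening: 0.378
gripper_force: 25.0
```

```bash
python3 m.py
```

```text
t 12.25 pos [ 0.5512 -0.1379  0.0624] yang 36.8 z [ 0.001 -0.    -1.   ] q [-0.1   0.52  0.35  1.96 -0.26  0.71  1.06] open 0.378
2687 bottle XY -0.017027229238421104 0.01619064249740637 -0.015887433309751252 0.0330017255763507 0.07299011777758262
1465 bottle XY -0.01985013159165332 0.01820322813898551 -0.028413377771866123 0.01550905231302671 0.04799771568679618
tool -0.0015861715151539403 -0.004940348625400668 [-0.66654448  0.07224135 -0.21277499]
```

Call:
carry_out(commands=[[0, 1, -2, 0, 0, 0], [0, 0, -1, 0, 0, 0], [0, 0, -1, 0, 0, 0], [0, 0, 0, 0, 0, 0]])

```text
t: 12.63
position: [0.5508, -0.1367, 0.0578]
eef_rot: [1.408, 2.809, 0.0]
ft_force: [-0.2, -0.1, 0.8]
opening: 0.374
gripper_force: 25.0
```

Call:
carry_out(commands=[[0, 0, -1, 0, 0, 0], [0, 0, 0, 0, 0, 0]])

```text
t: 12.8
position: [0.5513, -0.1373, 0.0576]
eef_rot: [1.408, 2.807, 0.0]
ft_force: [-0.9, -0.6, 4.4]
opening: 0.379
gripper_force: 25.5
```

Contact at the expected height, so release and rise.

Call:
carry_out(commands=[[0, 0, 0, 0, 0, 0], [0, 0, 0, 0, 0, 0], [0, 0, 0, 0, 0, 0]], gripper=0.62)

```text
t: 13.05
position: [0.5507, -0.1367, 0.0567]
eef_rot: [-1.407, -2.808, -0.0]
ft_force: [0.9, 0.3, 0.5]
opening: 0.617
gripper_force: 0.0
```

Call:
carry_out(commands=[[0, 0, 10, 0, 0, 0], [0, 0, 25, 0, 0, 0], [0, 0, 40, 0, 0, 0], [0, 0, 40, 0, 0, 0], [0, 0, 30, 0, 0, 0]])

```text
t: 13.47
position: [0.5514, -0.1373, 0.2055]
eef_rot: [1.407, 2.806, 0.001]
ft_force: [0.5, -0.1, -0.5]
opening: 0.624
gripper_force: 0.0
```

Call:
carry_out(commands=[[0, 0, 0, 0, 0, 0], [0, 0, 0, 0, 0, 0]], gripper=1)

```text
t: 13.63
position: [0.5519, -0.1371, 0.2044]
eef_rot: [1.406, 2.805, 0.003]
ft_force: [0.1, 0.6, 0.1]
opening: 0.877
gripper_force: 0.0
```

```bash
cat > m2.py <<'E'
from h import *
tool()
c=robot.capture("wrist");cv2.imwrite("pics/w5.png",c["image"]);p,u,v=pts(c)
a=np.radians(36.8);e=np.array([np.cos(a),np.sin(a)]);n=np.array([-e[1],e[0]]);C=np.array([.5495,-.133])
d=p[:,:2]-C;X,Y=d@e,d@n
b=(abs(X)<.085)&(abs(Y)<.045)
m=b&(p[:,2]>.083)&(p[:,2]<.096);print("rim",cv2.minAreaRect((p[m][:,:2]*1000).astype(np.float32)))
m=b&(abs(X)<.045)&(abs(Y)<.025)&(p[:,2]>.066)&(p[:,2]<.08);print("cap",m.sum(),X[m].min(),X[m].max(),Y[m].min(),Y[m].max(),np.median(p[m][:,2]))
E
python3 m2.py
```

```text
t 13.63 pos [ 0.5519 -0.1371  0.2044] yang 36.8 z [ 0.005 -0.    -1.   ] q [-0.16  0.33  0.42  1.85 -0.16  0.99  0.97] open 0.877
rim ((549.5449829101562, -132.5360565185547), (150.4945526123047, 68.7130126953125), 37.05353927612305)
cap 570 -0.015435025883582393 0.009116273354407598 -0.012761553916795348 0.011771849440273874 0.07446326212321941
```

View pics/w5.png

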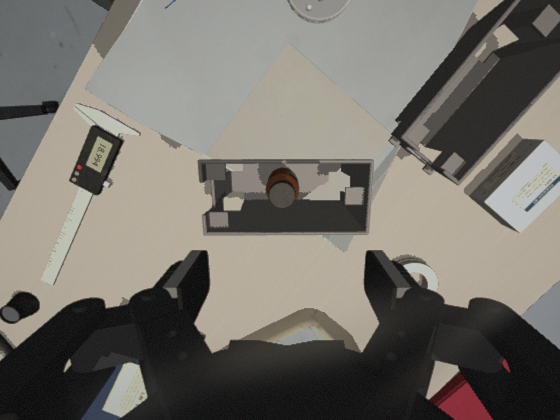

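Wrist view: the bottle stands upright at (283,190) in the middle of the lower tote at (200-372,160-235), and the tote hasn't moved. Putting the upper tote back directly would take joint 7 to its limit. I'll turn it in place, regrip a half turn round, then stack.

Call:
carry_out(commands=[[10, 22, 0, 0, 0, -4.6], [10, 23, 0, 0, 0, -4.6], [10, 23, 0, 0, 0, -4.6], [10, 23, 0, 0, 0, -4.6], [10, 23, 0, 0, 0, -4.6]], gripper=1, squeeze=40)

```text
t: 14.1
position: [0.5998, -0.0216, 0.1998]
eef_rot: [-1.943, -2.465, 0.004]
ft_force: [1.0, 0.1, 0.1]
opening: 1.002
gripper_force: 0.0
```

Call:
carry_out(commands=[[10, 23, 0, 0, 0, -4.6], [10, 23, 0, 0, 0, -4.6], [8, 18, 0, 0, 0, -4.6], [0, 0, 0, 0, 0, 0], [0, 0, 0, 0, 0, 0]])

```text
t: 14.52
position: [0.6278, 0.0425, 0.1996]
eef_rot: [-2.217, -2.224, 0.006]
ft_force: [0.1, -0.6, -0.2]
opening: 1.001
gripper_force: 0.0
```

```bash
python3 - <<'E'
from h import *
tool();c=robot.capture("wrist");p,u,v=pts(c);rect(p,.083,.096,.57,.7,-.055,.13)
E
```

```text
t 14.52 pos [0.6278 0.0425 0.1996] yang 0.2 z [-0.004 -0.001 -1.   ] q [-0.5   0.45  0.5   1.7  -0.24  1.05  0.09] open 1.001
2574 ((629.4298706054688, 41.12034225463867), (150.7491455078125, 68.7294692993164), 89.71923828125) 0.094
```

Call:
carry_out(commands=[[1.5, -1, -30, 0, 0, 0], [0, 0, -35, 0, 0, 0], [0, 0, -30, 0, 0, 0], [0, 0, -20, 0, 0, 0], [0, 0, -7, 0, 0, 0]])

```text
t: 14.98
position: [0.6268, 0.0379, 0.0759]
eef_rot: [-2.221, -2.215, 0.01]
ft_force: [0.4, -0.1, 0.2]
opening: 1.004
gripper_force: 0.0
```

Call:
carry_out(commands=[[0, 0, 0, 0, 0, 0], [0, 0, 0, 0, 0, 0]])

```text
t: 15.15
position: [0.6305, 0.0388, 0.0805]
eef_rot: [2.223, 2.219, 0.0]
ft_force: [0.7, -0.1, 0.4]
opening: 0.999
gripper_force: 0.0
```

Call:
carry_out(commands=[[0, 0, 0, 0, 0, 0], [0, 0, 0, 0, 0, 0], [0, 0, 0, 0, 0, 0], [0, 0, 0, 0, 0, 0], [0, 0, 0, 0, 0, 0]], gripper=0)

```text
t: 15.57
position: [0.6313, 0.0403, 0.0812]
eef_rot: [2.221, 2.22, 0.004]
ft_force: [0.8, -0.2, 0.4]
opening: 0.304
gripper_force: 0.4
```

Call:
carry_out(commands=[[0, 0, 5, 0, 0, 0], [0, 0, 12, 0, 0, 0], [0, 0, 13, 0, 0, 0], [0, 0, 0, 0, 0, 0]])

```text
t: 15.9
position: [0.6321, 0.0401, 0.113]
eef_rot: [2.22, 2.218, 0.006]
ft_force: [0.7, 0.0, -1.9]
opening: 0.018
gripper_force: 42.7
```

```bash
python3 - <<'E'
from h import *
tool();print(robot.read_state()["gripper_force"],robot.read_state()["ft_force"])
c=robot.capture("scene");p,u,v=pts(c)
a=cv2.resize(c["image"][180:290,230:380],(600,440))
b=robot.capture("wrist")["image"]
cv2.imwrite("pics/x6.png",np.hstack([cv2.resize(a,(400,300)),cv2.resize(b,(400,300))]))
E
```

```text
t 15.9 pos [0.6321 0.0401 0.113 ] yang -0.0 z [ 0.005  0.001 -1.   ] q [-0.46  0.55  0.46  1.78 -0.31  0.88  0.14] open 0.018
42.71812829654664 [ 0.6824324   0.03788315 -1.85985668]
```

View pics/x6.png

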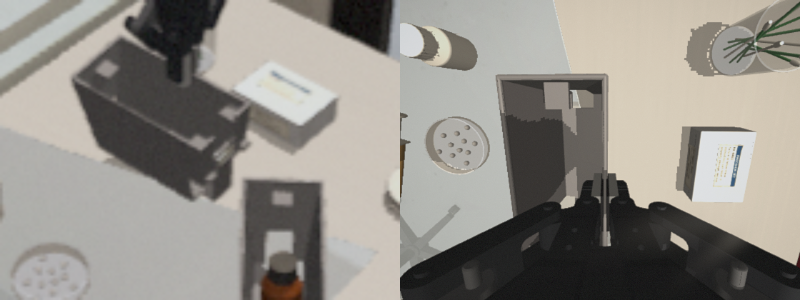

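The gripper pinched one long wall, with one finger inside and one outside: the tote lies left of the jaws in the wrist view, from (500,75) to (605,240). It had evidently shifted. I'll set it back down, release, and measure again.

Call:
carry_out(commands=[[0, 0, -10, 0, 0, 0], [0, 0, -10, 0, 0, 0], [0, 0, -6, 0, 0, 0], [0, 0, -2, 0, 0, 0], [0, 0, 0, 0, 0, 0]])

```text
t: 16.42
position: [0.6299, 0.0402, 0.0811]
eef_rot: [-2.221, -2.22, 0.002]
ft_force: [-1.0, 0.1, -0.1]
opening: 0.019
gripper_force: 43.1
```

```bash
python3 - <<'E'
from h import *
tool();print(robot.read_state()["ft_force"])
c=robot.capture("scene");p,u,v=pts(c)
rect(p,.07,.105,.53,.66,-.055,.13); q=rect(p,-.01,.105,.53,.64,-.055,.13)
for t in["bottle","bearing_carton","petri_dish","ring_gauge"]:
  for r in robot.regions_of("scene",t): print(t,r["score"],np.median(pts(c,r["pixels"])[0],0).round(3))
E
```

```text
t 16.42 pos [0.6299 0.0402 0.0811] yang -0.0 z [-0.002 -0.    -1.   ] q [-0.45  0.59  0.45  1.8  -0.33  0.83  0.16] open 0.019
[-1.03630197  0.07105848 -0.05763817]
890 ((601.3154296875, 39.82924270629883), (153.13450622558594, 87.10282897949219), 88.41737365722656) 0.105
3776 ((584.4276123046875, 37.734527587890625), (109.26274871826172, 184.65550231933594), 0.46113771200180054) 0.105
bottle 0.95 [ 0.536 -0.144  0.047]
bottle 0.89 [0.468 0.134 0.037]
bottle 0.67 [0.476 0.208 0.042]
bearing_carton 0.74 [0.748 0.013 0.026]
petri_dish 0.78 [0.458 0.044 0.002]
ring_gauge 0.92 [ 0.743 -0.147  0.012]
```

Call:
carry_out(commands=[[0, 0, 0, 0, 0, 0], [0, 0, 0, 0, 0, 0], [0, 0, 0, 0, 0, 0]], gripper=0.35)

```text
t: 16.92
position: [0.6306, 0.0402, 0.0822]
eef_rot: [2.222, 2.22, 0.001]
ft_force: [0.3, 0.6, 0.8]
opening: 0.348
gripper_force: 0.0
```

Call:
carry_out(commands=[[0, 0, 10, 0, 0, 0], [0, 0, 25, 0, 0, 0], [0, 0, 35, 0, 0, 0], [-12, 0, 35, 0, 0, 0], [-16, 0, 15, 0, 0, 0]])

```text
t: 17.33
position: [0.6054, 0.0397, 0.2073]
eef_rot: [2.219, 2.216, 0.01]
ft_force: [1.0, 0.3, 0.9]
opening: 0.349
gripper_force: 0.0
```

Call:
carry_out(commands=[[0, 0, 0, 0, 0, 0], [0, 0, 0, 0, 0, 0], [0, 0, 0, 0, 0, 0]], gripper=1)

```text
t: 17.58
position: [0.6021, 0.0405, 0.2015]
eef_rot: [-2.222, -2.221, 0.0]
ft_force: [-0.1, 0.4, 0.1]
opening: 0.767
gripper_force: 0.0
```

```bash
python3 - <<'E'
from h import *
tool();c=robot.capture("wrist");p,u,v=pts(c);rect(p,.083,.096,.54,.69,-.055,.13)
q=p[(p[:,0]>.57)&(p[:,0]<.62)&(p[:,1]>-.02)&(p[:,1]<.1)];print(np.percentile(q[:,2],[5,50]))
cv2.imwrite("pics/w7.png",c["image"])
E
```

```text
t 17.58 pos [0.6021 0.0405 0.2015] yang -0.0 z [-0.  0. -1.] q [-0.52  0.41  0.51  1.77 -0.23  1.03  0.08] open 0.767
2502 ((608.4605712890625, 41.348201751708984), (149.19346618652344, 68.76346588134766), 89.98738098144531) 0.094
[0.00476924 0.28880247]
```

View pics/w7.png

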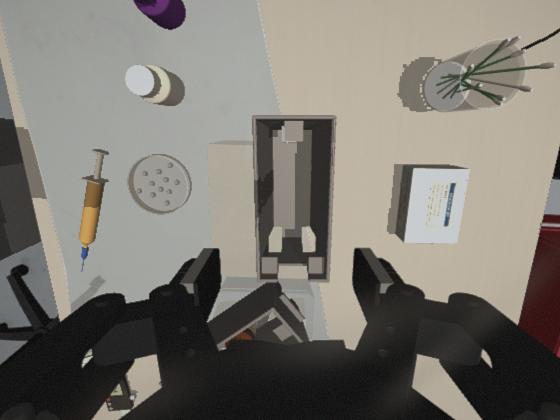

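The upper tote stands upright at px (253-335,115-280), now about 20 mm nearer the robot. Everything else is where it was. I'll retry with a check before closing.

Call:
carry_out(commands=[[6.5, 1, -20, 0, 0, 0], [0, 0, -25, 0, 0, 0], [0, 0, 0, 0, 0, 0], [0, 0, 0, 0, 0, 0]])

```text
t: 17.97
position: [0.6076, 0.0411, 0.1546]
eef_rot: [-2.22, -2.219, 0.007]
ft_force: [1.2, 0.3, 0.1]
opening: 1.0
gripper_force: 0.0
```

```bash
cat > m3.py <<'E'
from h import *
tool()
for n in["wrist","scene","top"]:
    c=robot.capture(n);p,u,v=pts(c);q=rect(p,.083,.096,.54,.69,-.055,.13)
    for ax in(0,): print(n,np.percentile(q[:,0],[1,99]).round(4),np.percentile(q[:,1],[1,99]).round(4))
E
python3 m3.py
```

```text
t 17.97 pos [0.6076 0.0411 0.1546] yang -0.0 z [-0.005 -0.001 -1.   ] q [-0.5   0.47  0.49  1.8  -0.27  0.95  0.1 ] open 1.0
3843 ((608.3765869140625, 40.70658493041992), (68.84471130371094, 150.9061737060547), 0.11473749577999115) 0.093
wrist [0.5744 0.6424] [-0.0333  0.1161]
327 ((605.7654418945312, 39.370418548583984), (73.47319030761719, 151.7228546142578), 0.3110562562942505) 0.093
scene [0.5698 0.6412] [-0.0358  0.1146]
44 ((606.77197265625, 40.864479064941406), (150.67279052734375, 66.20401000976562), 89.4349136352539) 0.093
top [0.5732 0.6403] [-0.0343  0.1162]
```

Call:
carry_out(commands=[[0.5, 0, -20, 0, 0, 0], [0, 0, -20, 0, 0, 0], [0, 0, -20, 0, 0, 0], [0, 0, -12, 0, 0, 0], [0, 0, 0, 0, 0, 0]])

```text
t: 18.53
position: [0.608, 0.0413, 0.0832]
eef_rot: [-2.221, -2.219, 0.004]
ft_force: [-0.2, -0.8, -0.1]
opening: 1.0
gripper_force: 0.0
```

Call:
carry_out(commands=[[0, 0, -4, 0, 0, 0], [0, 0, 0, 0, 0, 0]])

```text
t: 18.7
position: [0.61, 0.0411, 0.0816]
eef_rot: [2.222, 2.22, 0.002]
ft_force: [-0.7, -0.1, 1.2]
opening: 1.0
gripper_force: 0.0
```

```bash
python3 m3.py
```

```text
t 18.7 pos [0.61   0.0411 0.0816] yang -0.0 z [ 0.002  0.    -1.   ] q [-0.46  0.56  0.45  1.85 -0.33  0.81  0.15] open 1.0
7125 ((610.3798217773438, 53.9661979675293), (86.60327911376953, 124.79530334472656), 0.9593652486801147) 0.096
wrist [0.5744 0.6423] [-0.0033  0.1162]
259 ((606.0687866210938, 38.89264678955078), (95.48545837402344, 152.25350952148438), 0.4123086631298065) 0.096
scene [0.566  0.6507] [-0.0372  0.1128]
67 ((606.6879272460938, 40.952083587646484), (150.6212615966797, 66.72362518310547), 89.33905792236328) 0.096
top [0.573  0.6408] [-0.0341  0.1162]
```

Call:
carry_out(commands=[[-1, 0, -5, 0, 0, 0], [0, 0, 0, 0, 0, 0]])

```text
t: 19.02
position: [0.6079, 0.0413, 0.0756]
eef_rot: [-2.222, -2.22, 0.0]
ft_force: [0.0, -0.0, -0.1]
opening: 1.0
gripper_force: 0.0
```

Call:
carry_out(commands=[[0, 0, 0, 0, 0, 0], [0, 0, 0, 0, 0, 0]], gripper=0.84)

```text
t: 19.18
position: [0.6083, 0.0412, 0.0759]
eef_rot: [2.222, 2.221, 0.0]
ft_force: [0.4, -0.0, 0.3]
opening: 0.839
gripper_force: 0.0
```

Call:
carry_out(commands=[[0, 0, 0, 0, 0, 0], [0, 0, 0, 0, 0, 0], [0, 0, 0, 0, 0, 0]], gripper=0.7)

```text
t: 19.43
position: [0.6081, 0.0412, 0.0764]
eef_rot: [-2.222, -2.22, -0.0]
ft_force: [-2.4, 0.1, 5.2]
opening: 0.773
gripper_force: 44.5
```

Good grip (0.773, as the first time). Lift, turn by -90°, set down.

Call:
carry_out(commands=[[0, 0, 4, 0, 0, 0], [0, 0, 8, 0, 0, 0], [0, 0, 12, 0, 0, 0], [0, 0, 12, 0, 0, -2], [0, 0, 4, 0, 0, -6]], gripper=0.5)

```text
t: 19.85
position: [0.6097, 0.041, 0.1185]
eef_rot: [2.373, 2.055, 0.006]
ft_force: [0.6, -0.2, -2.3]
opening: 0.773
gripper_force: 45.4
```

Call:
carry_out(commands=[[0, 0, 0, 0, 0, -7], [0, 0, 0, 0, 0, -7], [0, 0, 0, 0, 0, -7], [0, 0, 0, 0, 0, -7], [0, 0, 0, 0, 0, -7]])

```text
t: 20.27
position: [0.6086, 0.0414, 0.1168]
eef_rot: [2.885, 1.243, 0.002]
ft_force: [0.3, -0.1, -2.4]
opening: 0.767
gripper_force: 45.4
```

Call:
carry_out(commands=[[0, 0, 0, 0, 0, -7], [0, 0, 0, 0, 0, -7], [0, 0, 0, 0, 0, -7], [0, 0, 0, 0, 0, -7], [0, 0, 0, 0, 0, -7]])

```text
t: 20.68
position: [0.6086, 0.0416, 0.1168]
eef_rot: [-3.125, -0.319, -0.002]
ft_force: [0.4, 0.2, -2.4]
opening: 0.769
gripper_force: 45.4
```

Call:
carry_out(commands=[[0, 0, 0, 0, 0, -7], [0, 0, 0, 0, 0, -5], [0, 0, 0, 0, 0, 0], [0, 0, 0, 0, 0, 0]])

```text
t: 21.02
position: [0.6085, 0.0416, 0.1163]
eef_rot: [3.142, 0.004, 0.001]
ft_force: [0.7, 0.6, -2.6]
opening: 0.773
gripper_force: 45.4
```

```bash
python3 -c "from h import *;tool();print(robot.read_state()['ft_force'])"
```

```text
t 21.02 pos [0.6085 0.0416 0.1163] yang -89.9 z [ 0.001 -0.    -1.   ] q [-0.75  0.63  0.88  1.84 -0.59  0.95 -1.17] open 0.773
[ 0.72058381  0.57131366 -2.58006414]
```

Call:
carry_out(commands=[[0, 0, -12, 0, 0, 0], [0, 0, -12, 0, 0, 0], [0, 0, -7, 0, 0, 0], [0, 0, -3, 0, 0, 0], [0, 0, 0, 0, 0, 0]])

```text
t: 21.43
position: [0.6073, 0.0411, 0.0804]
eef_rot: [3.141, -0.001, -0.004]
ft_force: [0.5, -0.1, -2.0]
opening: 0.776
gripper_force: 45.4
```

Call:
carry_out(commands=[[0, 0, -3, 0, 0, 0], [0, 0, -2, 0, 0, 0], [0, 0, 0, 0, 0, 0]])

```text
t: 21.68
position: [0.6083, 0.0412, 0.0767]
eef_rot: [3.141, -0.001, -0.0]
ft_force: [0.2, 1.1, -2.3]
opening: 0.771
gripper_force: 45.4
```

Call:
carry_out(commands=[[0, 0, -1.5, 0, 0, 0], [0, 0, 0, 0, 0, 0], [0, 0, 0, 0, 0, 0]])

```text
t: 21.93
position: [0.6085, 0.0412, 0.0764]
eef_rot: [-3.141, 0.001, -0.001]
ft_force: [-3.9, 1.2, 6.1]
opening: 0.773
gripper_force: 46.1
```

Call:
carry_out(commands=[[0, 0, 0, 0, 0, 0], [0, 0, 0, 0, 0, 0], [0, 0, 0, 0, 0, 0], [0, 0, 0, 0, 0, 0]], gripper=1)

```text
t: 22.27
position: [0.6085, 0.0412, 0.0753]
eef_rot: [3.141, -0.001, 0.001]
ft_force: [0.7, 1.1, 0.3]
opening: 1.003
gripper_force: 0.0
```

Call:
carry_out(commands=[[0, 0, 10, 0, 0, 0], [0, 0, 25, 0, 0, 0], [0, 0, 35, 0, 0, 0], [0, 0, 35, 0, 0, 0], [0, 0, 20, 0, 0, 7]])

```text
t: 22.68
position: [0.6098, 0.0404, 0.2044]
eef_rot: [3.134, 0.192, 0.007]
ft_force: [0.9, 0.3, -0.0]
opening: 1.001
gripper_force: 0.0
```

Call:
carry_out(commands=[[0, 0, 0, 0, 0, 7], [0, 0, 0, 0, 0, 7], [0, 0, 0, 0, 0, 7], [0, 0, 0, 0, 0, 7], [0, 0, 0, 0, 0, 7]])

```text
t: 23.1
position: [0.6084, 0.041, 0.2012]
eef_rot: [2.93, 1.133, 0.001]
ft_force: [-0.3, 0.6, 0.2]
opening: 0.998
gripper_force: 0.0
```

Call:
carry_out(commands=[[0, 0, 0, 0, 0, 7], [0, 0, 0, 0, 0, 7], [0, 0, 0, 0, 0, 7], [0, 0, 0, 0, 0, 7], [0, 0, 0, 0, 0, 7]])

```text
t: 23.52
position: [0.6084, 0.0408, 0.2011]
eef_rot: [2.453, 1.961, 0.001]
ft_force: [-0.6, -0.1, 1.0]
opening: 1.0
gripper_force: 0.0
```

Call:
carry_out(commands=[[0, 0, 0, 0, 0, 7], [0, 0, 0, 0, 0, 7], [0, 0, 0, 0, 0, 7], [0, 0, 0, 0, 0, 7], [0, 0, 0, 0, 0, 7]])

```text
t: 23.93
position: [0.6084, 0.0407, 0.2011]
eef_rot: [1.75, 2.608, 0.0]
ft_force: [0.2, -0.4, 0.8]
opening: 1.005
gripper_force: 0.0
```

Call:
carry_out(commands=[[0, 0, 0, 0, 0, 7], [0, 0, 0, 0, 0, 7], [0, 0, 0, 0, 0, 7], [0, 0, 0, 0, 0, 7], [0, 0, 0, 0, 0, 7]])

```text
t: 24.35
position: [0.6084, 0.0407, 0.2011]
eef_rot: [0.885, 3.013, -0.0]
ft_force: [0.1, -0.2, -0.5]
opening: 1.004
gripper_force: 0.0
```

Call:
carry_out(commands=[[0, 0, 0, 0, 0, 7], [0, 0, 0, 0, 0, 7], [0, 0, 0, 0, 0, 7], [0, 0, 0, 0, 0, 7], [0, 0, 0, 0, 0, 5]])

```text
t: 24.77
position: [0.6084, 0.0406, 0.201]
eef_rot: [-0.006, 3.141, -0.001]
ft_force: [-0.1, -0.2, 0.3]
opening: 0.999
gripper_force: 0.0
```

Call:
carry_out(commands=[[0, 0, 0, 0, 0, 0], [0, 0, 0, 0, 0, 0]])

```text
t: 24.93
position: [0.6084, 0.0407, 0.2008]
eef_rot: [0.006, 3.141, -0.0]
ft_force: [0.3, -0.2, -0.8]
opening: 1.003
gripper_force: 0.0
```

```bash
cat > m4.py <<'E'
from h import *
tool()
for n in["wrist","scene","top"]:
    c=robot.capture(n);p,u,v=pts(c);q=rect(p,.083,.096,.5,.71,-.03,.1)
    print(n,np.percentile(q[:,0],[1,99]).round(4),np.percentile(q[:,1],[1,99]).round(4))
E
python3 m4.py
```

```text
t 24.93 pos [0.6084 0.0407 0.2008] yang 89.8 z [ 0.001 -0.    -1.   ] q [-0.3   0.39  0.21  1.74 -0.09  1.02  1.52] open 1.003
2648 ((608.0716552734375, 42.10455322265625), (68.73193359375, 150.7855682373047), 89.91569519042969) 0.094
wrist [0.5328 0.6825] [0.0082 0.0763]
326 ((606.5819091796875, 39.26336669921875), (73.69365692138672, 156.1779327392578), 89.9756851196289) 0.094
scene [0.5295 0.6817] [0.0047 0.0751]Traceback (most recent call last):
  File "m4.py", line 4, in <module>
    c=robot.capture(n);p,u,v=pts(c);q=rect(p,.083,.096,.5,.71,-.03,.1)
                                      ~~~~^^^^^^^^^^^^^^^^^^^^^^^^^^^^
  File "h.py", line 13, in rect
    print(len(q),cv2.minAreaRect((q[:,:2]*1000).astype(np.float32)),q[:,2].max().round(3));return q
                                                                    ~~~~~~~~~~^^
    return umr_maximum(a, axis, None, out, keepdims, initial, where)
ValueError: zero-size array to reduction operation maximum which has no identity
```

Call:
carry_out(commands=[[0, 1, -30, 0, 0, 0], [0, 0, -35, 0, 0, 0], [0, 0, -30, 0, 0, 0], [0, 0, -18, 0, 0, 0], [0, 0, -6, 0, 0, 0]])

```text
t: 25.5
position: [0.6059, 0.0421, 0.0779]
eef_rot: [-0.002, -3.135, 0.002]
ft_force: [-1.3, -0.2, 0.4]
opening: 0.999
gripper_force: 0.0
```

Call:
carry_out(commands=[[0, 0, 0, 0, 0, 0], [0, 0, 0, 0, 0, 0], [0, 0, 0, 0, 0, 0]])

```text
t: 25.75
position: [0.6096, 0.0423, 0.083]
eef_rot: [0.002, 3.138, 0.001]
ft_force: [-0.1, 0.3, -0.1]
opening: 1.002
gripper_force: 0.0
```

```bash
python3 m4.py 2>&1 | head -5
```

```text
t 25.75 pos [0.6096 0.0423 0.083 ] yang 89.9 z [ 0.003  0.    -1.   ] q [-0.28  0.53  0.19  1.84 -0.13  0.79  1.55] open 1.002
6559 ((595.997314453125, 42.05998229980469), (126.77828979492188, 68.93405151367188), 0.0898256003856659) 0.094
wrist [0.5328 0.656 ] [0.0081 0.0759]
233 ((605.183837890625, 39.018524169921875), (156.96620178222656, 90.9944076538086), 8.801335334777832) 0.096
scene [0.529  0.6787] [0.0042 0.0768]
```

Call:
carry_out(commands=[[-1, 0, -4, 0, 0, 0], [0, 0, -3, 0, 0, 0], [0, 0, 0, 0, 0, 0]])

```text
t: 26.15
position: [0.6067, 0.0422, 0.0738]
eef_rot: [-0.001, -3.141, -0.0]
ft_force: [0.3, -0.1, -0.3]
opening: 0.997
gripper_force: 0.0
```

Call:
carry_out(commands=[[0, 0, 0, 0, 0, 0], [0, 0, 0, 0, 0, 0]], gripper=0.84)

```text
t: 26.32
position: [0.6072, 0.0422, 0.0742]
eef_rot: [-0.001, -3.141, 0.0]
ft_force: [0.3, -0.8, 0.1]
opening: 0.839
gripper_force: 0.0
```

Call:
carry_out(commands=[[0, 0, 0, 0, 0, 0], [0, 0, 0, 0, 0, 0], [0, 0, 0, 0, 0, 0]], gripper=0.7)

```text
t: 26.57
position: [0.6075, 0.042, 0.0749]
eef_rot: [0.001, 3.141, 0.0]
ft_force: [-1.8, -0.7, 4.7]
opening: 0.776
gripper_force: 44.7
```

Call:
carry_out(commands=[[0, 0, 5, 0, 0, 0], [0, 0, 15, 0, 0, 0], [0, 0, 25, 0, 0, 0], [0, 0, 30, 0, 0, 0], [0, 0, 30, 0, 0, 0]], gripper=0.5)

```text
t: 26.98
position: [0.6063, 0.0423, 0.1793]
eef_rot: [-0.001, -3.139, 0.001]
ft_force: [0.6, 0.2, -2.1]
opening: 0.775
gripper_force: 45.4
```

Call:
carry_out(commands=[[0, 0, 30, 0, 0, -3], [-2, -5, 0, 0, 0, -6.7], [-2, -5, 0, 0, 0, -6.7], [-2, -5, 0, 0, 0, -6.7], [-3, -10, 0, 0, 0, -6.7]])

```text
t: 27.4
position: [0.5978, 0.0185, 0.2089]
eef_rot: [-0.814, -3.033, -0.001]
ft_force: [0.7, 0.5, -2.6]
opening: 0.771
gripper_force: 45.4
```

Call:
carry_out(commands=[[-3, -10, 0, 0, 0, -6.7], [-3, -10, 0, 0, 0, -6.7], [-3, -10, 0, 0, 0, -6.7], [-3, -10, 0, 0, 0, -6.7], [-3, -10, 0, 0, 0, -6.7]])

```text
t: 27.82
position: [0.5826, -0.033, 0.2088]
eef_rot: [-1.656, -2.668, 0.001]
ft_force: [-0.9, 1.1, -1.5]
opening: 0.77
gripper_force: 45.4
```

Call:
carry_out(commands=[[-3, -10, 0, 0, 0, -6.7], [-3, -10, 0, 0, 0, -6.7], [-3, -10, 0, 0, 0, -6.7], [-3, -10, 0, 0, 0, -6.7], [-3, -10, 0, 0, 0, -6.7]])

```text
t: 28.23
position: [0.5677, -0.0829, 0.2088]
eef_rot: [-2.355, -2.078, 0.001]
ft_force: [-0.5, 1.1, -1.6]
opening: 0.769
gripper_force: 45.4
```

Call:
carry_out(commands=[[-4, -10, 0, 0, 0, -6.7], [-4, -10, 0, 0, 0, -6.7], [-4, -10, 0, 0, 0, -6.7], [-4, -10, 0, 0, 0, -6], [-3, -10, 0, 0, 0, 0]])

```text
t: 28.65
position: [0.5485, -0.1328, 0.2087]
eef_rot: [-2.761, -1.498, 0.002]
ft_force: [0.2, -0.2, -2.2]
opening: 0.772
gripper_force: 45.4
```

Call:
carry_out(commands=[[0, 0, 0, 0, 0, 0], [0, 0, 0, 0, 0, 0], [0, 0, 0, 0, 0, 0]])

```text
t: 28.9
position: [0.5495, -0.1319, 0.2092]
eef_rot: [-2.758, -1.503, -0.001]
ft_force: [-0.5, 1.3, -1.7]
opening: 0.773
gripper_force: 45.4
```

```bash
python3 -c "
from h import *
tool()
for n in['scene','top']:
    c=robot.capture(n);p,u,v=pts(c);rect(p,.225,.245)
    rect(p,.03,.097,y1=-.058)"
```

```text
t 28.9 pos [ 0.5495 -0.1319  0.2092] yang -32.8 z [ 0.     0.001 -1.   ] q [-0.41  0.37  0.74  1.86 -0.29  1.02 -0.12] open 0.773
165 ((528.50830078125, -120.23199462890625), (115.71471405029297, 106.3785629272461), 9.721842765808105) 0.245
1080 ((544.893798828125, -135.94781494140625), (153.29995727539062, 67.93792724609375), 36.80807876586914) 0.092
41 ((568.3720092773438, -95.25386810302734), (67.79985809326172, 73.37052154541016), 56.72895812988281) 0.23
189 ((558.7205810546875, -121.95743560791016), (120.41941833496094, 63.400360107421875), 36.86677169799805) 0.094
```

Call:
carry_out(commands=[[0, 0, 0, 0, 0, -6.8], [0, 0, 0, 0, 0, -6.8], [0, 0, 0, 0, 0, -6.7], [0, 0, 0, 0, 0, 0], [0, 0, 0, 0, 0, 0]])

```text
t: 29.42
position: [0.5495, -0.1321, 0.2092]
eef_rot: [2.979, 0.997, -0.0]
ft_force: [0.0, -0.7, -1.9]
opening: 0.77
gripper_force: 45.4
```

```bash
cat > m5.py <<'E'
from h import *
tool();print(robot.read_state()["ft_force"].round(1))
a=np.radians(36.9);e=np.array([np.cos(a),np.sin(a)]);n=np.array([-e[1],e[0]]);C=np.array([.5495,-.1328])
z0=float(robot.read_state()["position"][2])-.0745;print("underside",z0)
for k in['scene','top','wrist']:
    c=robot.capture(k);p,u,v=pts(c);d=p[:,:2]-C;X,Y=d@e,d@n
    for lab,lo,hi in(("up",z0+.05,z0+.096),("low",.03,.096)):
        m=(p[:,2]>lo)&(p[:,2]<hi)&(abs(X)<.1)&(abs(Y)<.05)
        if lab=="up": m&=abs(X)>.03
        if m.sum()>20: print(k,lab,m.sum(),"X",np.percentile(X[m],[.5,99.5]).round(4),"Y",np.percentile(Y[m],[.5,99.5]).round(4),np.round(cv2.minAreaRect((p[m][:,:2]*1000).astype(np.float32))[2],1))
E
python3 m5.py
```

```text
t 29.42 pos [ 0.5495 -0.1321  0.2092] yang -53.0 z [-0. -0. -1.] q [-0.47  0.39  0.82  1.86 -0.33  1.03 -0.43] open 0.77
[ 0.  -0.7 -1.9]
underside 0.13469001496800115
scene up 902 X [-0.0791  0.0723] Y [-0.0327  0.0343] 35.8
scene low 1014 X [-0.0804  0.0374] Y [-0.0337  0.034 ] 35.9
top up 271 X [0.0312 0.0753] Y [-0.0324  0.0357] 37.7
top low 181 X [-0.0326  0.0739] Y [-0.0334  0.0346] 34.1
wrist up 11170 X [-0.0673  0.076 ] Y [-0.0331  0.0346] 37.0
wrist low 487 X [0.0429 0.067 ] Y [-0.0288  0.0296] 36.3
```

Aligned to about 1 mm, so lower it gently.

Call:
carry_out(commands=[[-0.5, -1, -8, 0, 0, 0], [0, 0, -10, 0, 0, 0], [0, 0, -10, 0, 0, 0], [0, 0, -6, 0, 0, 0], [0, 0, -3, 0, 0, 0]])

```text
t: 29.98
position: [0.5478, -0.1335, 0.1705]
eef_rot: [-2.98, -0.99, 0.004]
ft_force: [-0.9, 0.5, -2.2]
opening: 0.773
gripper_force: 45.4
```

Call:
carry_out(commands=[[0, 0, 0, 0, 0, 0], [0, 0, 0, 0, 0, 0], [0, 0, 0, 0, 0, 0]])

```text
t: 30.23
position: [0.5491, -0.134, 0.1726]
eef_rot: [2.981, 0.99, 0.001]
ft_force: [-0.6, 0.8, -1.9]
opening: 0.772
gripper_force: 45.4
```

```bash
python3 m5.py
```

```text
t 30.23 pos [ 0.5491 -0.134   0.1726] yang -53.2 z [ 0.001 -0.    -1.   ] q [-0.44  0.44  0.8   1.9  -0.38  0.96 -0.4 ] open 0.772
[-0.6  0.8 -1.9]
underside 0.09813244757428118
scene up 840 X [-0.0796  0.0703] Y [-0.0338  0.0334] 37.7
scene low 779 X [-0.0798  0.0721] Y [-0.0334  0.0341] 36.8
top up 248 X [0.0311 0.0738] Y [-0.0336  0.0346] 38.1
top low 149 X [-0.0206  0.0736] Y [-0.0333  0.0348] 36.9
wrist up 11090 X [-0.0684  0.0748] Y [-0.0343  0.0334] 36.9
wrist low 441 X [-0.0718  0.0749] Y [-0.0274  0.027 ] 36.3
```

Excellent alignment. 18 mm to go.

Call:
carry_out(commands=[[0, 0, -4, 0, 0, 0], [0, 0, -4, 0, 0, 0], [0, 0, -3, 0, 0, 0], [0, 0, -2, 0, 0, 0], [0, 0, 0, 0, 0, 0]])

```text
t: 30.8
position: [0.5484, -0.1336, 0.1587]
eef_rot: [-2.981, -0.99, 0.002]
ft_force: [-0.1, 0.2, -2.4]
opening: 0.773
gripper_force: 45.4
```

Call:
carry_out(commands=[[0, 0, -1.5, 0, 0, 0], [0, 0, -1, 0, 0, 0], [0, 0, -1, 0, 0, 0], [0, 0, 0, 0, 0, 0]])

```text
t: 31.13
position: [0.5487, -0.1338, 0.1557]
eef_rot: [-2.981, -0.991, 0.0]
ft_force: [0.2, -0.6, -1.1]
opening: 0.771
gripper_force: 45.4
```

Call:
carry_out(commands=[[0, 0, -1, 0, 0, 0], [0, 0, -0.5, 0, 0, 0], [0, 0, 0, 0, 0, 0]])

```text
t: 31.38
position: [0.549, -0.1338, 0.1549]
eef_rot: [-2.981, -0.991, -0.001]
ft_force: [-1.0, -0.6, 2.6]
opening: 0.772
gripper_force: 45.8
```

```bash
python3 m5.py
```

```text
t 31.38 pos [ 0.549  -0.1338  0.1549] yang -53.2 z [ 0.001  0.    -1.   ] q [-0.42  0.46  0.78  1.91 -0.4   0.93 -0.38] open 0.772
[-1.  -0.6  2.6]
underside 0.08035581749431005
scene up 808 X [-0.0801  0.0689] Y [-0.034   0.0332] 35.3
scene low 1089 X [-0.0799  0.0717] Y [-0.033   0.0339] 36.7
top up 234 X [0.0311 0.0739] Y [-0.0337  0.0348] 38.3
top low 322 X [0.0144 0.0733] Y [-0.0307  0.0347] 30.4
wrist up 11028 X [-0.0685  0.0744] Y [-0.0342  0.0335] 36.9
wrist low 10315 X [-0.0697  0.0747] Y [-0.0255  0.0253] 36.8
```

Resting at 80 mm. Release, rise, check.

Call:
carry_out(commands=[[0, 0, 0, 0, 0, 0], [0, 0, 0, 0, 0, 0], [0, 0, 0, 0, 0, 0], [0, 0, 0, 0, 0, 0]], gripper=1)

```text
t: 31.87
position: [0.5488, -0.1338, 0.1542]
eef_rot: [2.981, 0.99, -0.0]
ft_force: [0.2, 0.6, 0.4]
opening: 0.999
gripper_force: 0.0
```

Call:
carry_out(commands=[[0, 0, 8, 0, 0, 0], [0, 0, 20, 0, 0, 0], [0, 0, 30, 0, 0, 0], [0, 0, 40, 0, 0, 0], [0, 0, 20, 0, 0, 0]])

```text
t: 32.28
position: [0.5501, -0.135, 0.2768]
eef_rot: [2.979, 0.988, 0.008]
ft_force: [0.4, -0.8, 0.3]
opening: 1.0
gripper_force: 0.0
```

Call:
carry_out(commands=[[-20, 25, 0, 0, 0, 0], [-20, 25, 0, 0, 0, 0], [0, 0, 0, 0, 0, 0], [0, 0, 0, 0, 0, 0]])

```text
t: 32.62
position: [0.5084, -0.0822, 0.2728]
eef_rot: [-2.978, -0.995, -0.002]
ft_force: [0.1, 0.6, 0.2]
opening: 0.996
gripper_force: 0.0
```

```bash
python3 - <<'E'
from h import *
tool()
c=robot.capture("wrist");p,u,v=pts(c);q=rect(p,.155,.185)
A=np.c_[q[:,:2],np.ones(len(q))];i=q[:,2]>.165;k=np.linalg.lstsq(A[i],q[i,2],rcond=None)[0];print("rim plane slope",k[:2].round(4),"z mid",(k@[.5495,-.1328,1]).round(4))
for n in["scene","top"]:
    d=robot.capture(n);p,u,v=pts(d);rect(p,.155,.18);rect(p,.03,.09,y1=-.058)
    if n=="scene": S=d["image"][190:330,300:400]
cv2.imwrite("pics/f.png",np.hstack([cv2.resize(S,(300,420)),cv2.resize(c["image"],(480,420))]))
E
```

```text
t 32.62 pos [ 0.5084 -0.0822  0.2728] yang -53.1 z [ 0.001  0.002 -1.   ] q [-0.66  0.21  0.88  1.89 -0.18  1.12 -0.64] open 0.996
4431 ((548.8743286132812, -132.708251953125), (151.0205535888672, 69.07810974121094), 36.71158981323242) 0.174
rim plane slope [-0.0068  0.0195] z mid 0.1702
617 ((546.1524047851562, -134.45974731445312), (157.85157775878906, 68.56158447265625), 36.781005859375) 0.173
1010 ((546.8646850585938, -134.5847930908203), (156.06106567382812, 67.34326171875), 36.55286407470703) 0.09
83 ((593.4931030273438, -79.92985534667969), (29.96770477294922, 61.828094482421875), 69.98007202148438) 0.174
110 ((581.9378662109375, -101.350830078125), (52.48631286621094, 62.503421783447266), 31.217527389526367) 0.09
```

View pics/f.png

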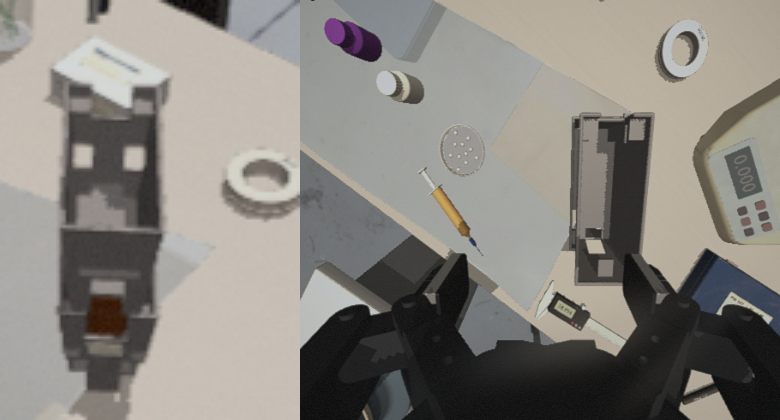

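The upper tote stands level on the lower one. Its dipped front is now at the lower tote's back (left panel (110,95)). The brown bottle shows through the lower tote's dip at (107,315), and the rim is at 0.170 m.

```bash
python3 -c "
from cell import robot
print(robot.job_done())"
```

```text
the job is handed in; nothing more can be done
None
```

The job is handed in at about 33 s: the bottle stands upright in the lower tote, and the upper tote sits level on the ledges above it, turned end for end and centred within about 1 mm; one regrip pinched a single wall and slid the upper tote about 20 mm on the table, and I corrected it.

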